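# Lift a wet painted clock face with a spatula and slide it into the drying rack

### The arm

A 6-joint arm with a two-finger parallel gripper is mounted at the origin on the work surface. World frame = base frame: x ahead of the robot, y to its left, z up, the work surface at z = 0. Lengths are in m, angles in rad, forces in N, time in s.
With the tool pointing down it reaches from about 0.275 to 0.85 m from the base axis. Payload 5.2 kg.
Tool frame: the origin (TCP) lies at the very end of the fingers, on their centre line; the grasp point (between the pads) lies 19 mm behind it (bot.hold_point_z is the distance from the TCP to the grasp point, in m); z points along the fingers, x is the direction in which the jaws open and shut, and the axes are right-handed (so a half turn about z gives the same grasp; the last joint's range is limited). The gripper opens to 85 mm and grips with 20 to 120 N. Pads are 22 mm wide; open, the fingers measure 114 mm over their backs; the gripper's body (76 mm by 85 mm) begins 54 mm behind the grasp point. The pads swing forward as they close: fully open they stand 13 mm farther back than shut.
Start: joints at [-1.495, 0.259, 1.535, -0, 1.348, -0.203], TCP at [0.151, -0.529, 0.193] pointing down, gripper open.
Joint ranges: [-3.14, 3.14], [-0.91, 2.08], [0.19, 2.58], [-1.22, 4.36], [0.22, 2.71], [-3.12, 3.12]. Speed limits (rad/s): [2.57, 2.57, 3.14, 3.14, 3.14, 3.14].

### API

Orientations are given as [roll, pitch, yaw] about the fixed x, y, z axes, in that order (R = Rz(yaw) Ry(pitch) Rx(roll)).
In Python, from bench import bot, cams gives the robot as it stands. Calls block until the motion is done:
- bot.move_to(position, orientation): joint-space move of the TCP to a pose.
- bot.move_straight(position, rot=None, max_speed=0.15, force_limit=None): straight line of the TCP; rot=None keeps the orientation; max_speed is the mean speed in m/s. With force_limit (N) it stops when the force on the tool has changed by that much, and returns True; else False.
- bot.move_j(angles): joint-space move.
- bot.command_gripper(opening, strength=None): finger opening in m; strength is the grip in N (None keeps the last); returns when the fingers have stopped.
- bot.dwell(seconds).
- bot.ik(position, orientation): joint angles nearest the present ones, or None.
- bot.state(): the state.
- cams.get_image(name): name is "side" or "top" or "wrist"; returns a dict with "image" (480x640x3 uint8, blue, green, red), "range_z" (480x640 float32, m along the optical axis (not along the pixel's ray), 0 where there is no reading), "fov_y" (degrees; the focal length in pixels is half the picture's height over the tangent of half this angle, whatever the lens; pixels are square), "cx", "cy" (the principal point, pixels), "camera_from_world" (4x4, takes a point from world to camera coordinates); the wrist camera has in their place "mount" (4x4, takes a point from camera to tool coordinates, whose origin is the TCP and whose axes are the tool frame's). Camera axes: x right, y down, z forward; pixel columns grow to the right and rows downward; lengths in m; the calibration is good to about 2 mm. A picture is of the moment at which its call begins: read the wrist's pose just before it.
A pose or a line that the arm cannot do raises bot.Unreachable and nothing moves.
- bot.close_job(): hands the job in, once; it reports no verdict.
The state is a dict: "clock": time; "q": joint angles; "dq": joint speeds; "joint_torque": joint torques, N m; "tcp_pos": TCP position; "orientation": TCP orientation; "ft_force": force on the tool from outside, world axes, zero at the start; "ft_torque": the same for the moment, N m; "grip_width": finger opening in m.
Only numpy, scipy, OpenCV 4.12 (cv2) and the standard library are available. Lean on these libraries where they do the work, as an engineer would, in place of code of your own. Each camera call takes 0.05 s, during which the arm holds its last target.

### The job

The purple clock face on the yellow stand-offs has just been painted and is still wet: slide the wooden-handled spatula under it, lift it and carry it level, without the gripper or arm touching it, and set it down gently on the empty lower ledges of the wire drying rack, all of it within the frame, under the green one that is drying there. Then pull the spatula out and lay it back in its white drip tray, blade flat. Leave the green disc, the paint jars, brush, glass and sanding block as they stand.

Things in the scene. Friction and masses are not known exactly. Their poses are not given: they have to be found in the camera images.
- disc_center (a point): Centre (half-way up) of the loose wet clock face: round plywood disc 140 mm across, 6 mm thick, 60 to 110 g, purple above with a dark 8 mm spindle hole. It lies level, purple side up, on the three yellow stand-offs, centred on them within 5 mm. z axis up.
- standoffs (a point): Centre of three fixed yellow cones, at the height of their tops, 24 mm above the table (20 mm above the mat). Feet 22 mm across, tops 5 mm. They stand 54 mm from this point, one on +x, two at 120 degrees either side, so the way in under the disc, from -x along +x, is open: 72 mm between the two near feet. x points away from the robot (yaw within 0.2 rad).
- mat: Fixed dark table mat with a pebble print, 260 x 240 mm (x, y), 4 mm thick, which carries the stand-offs at its middle. Origin at the centre of its underside, on the table; axes as for standoffs.
- spatula_grip (a point): Grip point on the centre line of the spatula's dark wooden handle, 40 mm below its upper end. Handle 16 mm wide (y), 22 mm deep, 88 mm long; it slants up and back (to -x, the robot), 60 degrees above the level blade. Wood ends 48 mm below this point; a brass collar and thin steel neck follow. Frame as the blade's: x to the blade's tip, z up with the blade level.
- spatula_blade (a point): Centre of the top face of the spatula's steel blade, 100 mm long (x), 56 mm wide (y), 2.5 mm thick. The grip point lies 105 mm back (-x) and 94 mm up from here. The neck meets the blade's rear edge and rises at 60 degrees. The loose spatula weighs 150 g, balances over its blade and stands by itself on it, handle in the air.
- tray: Fixed white drip tray, 154 x 98 mm outside (x, y), 146 x 90 mm inside, floor 3 mm and rim 11 mm above the table. Origin at the centre of its underside, on the table. The spatula's blade lies flat in it, tip along the tray's +x, handle rising over the -x rim, nearer the robot. Tray and rack stand on opposite sides of the mat, either way round.
- rack_place (a point): Centre of the rack's free lower level, at the height of its ledges, 55 mm above the table (a disc lying there is centred 3 mm above this point). Ledges: 6 mm wires along x at y = +-45 and +-92 mm, so 84 mm between the inner ones is open for the blade, down to the table but for a bar at the back. Ledges run from x = -94 to +90 mm, where they turn up 16 mm.
- rack: Fixed wire drying rack, 200 mm deep (x), 206 wide (y), 210 high, open at front (-x, towards the robot, yaw within 0.2 rad) and back. Origin at the centre of its underside. Posts 8 mm thick at x = +-90, y = +-92 mm. The upper level is 75 mm above the lower, its wires the same and its front open too; 8 mm bars frame the top all round, 206 mm above the table, so there is a bar over the front.
- dry_disc_center (a point): Centre of a loose sage-green disc, 120 mm across, 6 mm thick, drying on the rack's upper level, 75 mm above the free level. Leave alone.
- purple_jar_mid (a point): Mid height of a loose purple paint jar, 48 mm across, 52 mm high, standing on the mat's far left corner region. Leave alone.
- brush_grip (a point): Handle of a loose flat brush, 190 mm long, 42 mm wide, 20 mm high, lying along the mat's right edge, bristles away from the robot. This point lies 38 mm back of its middle. Leave alone.
- ochre_jar_mid (a point): Mid height of a loose ochre paint jar, 48 mm across, 52 mm high, left of the mat, nearer the robot. Leave alone.
- teal_jar_mid (a point): Mid height of a loose teal paint jar, 56 mm across, 64 mm high, beyond the mat to the right. Leave alone.
- water_cup_rim (a point): Centre of the mouth of a loose glass, 72 mm across, 85 mm high, beyond the mat to the left. Leave alone.
- sanding_block_mid (a point): Centre of a loose cork sanding block, 70 x 45 x 30 mm, right of the mat, nearer the robot. Leave alone.
There are look-alikes about, which are no part of the job. Of the things shaped like the part that bears spatula_grip, the bare steel one is meant.

How it is judged:
On the way, in this order (a step that is already met when the one before it is completed fails the run):
1. the wet disc is lifted clear of the stand-offs, level, on the spatula (z of disc_center in the frame of standoffs above 0.013 m and contact force between disc and spatula above 0.2 N and contact force between disc and mat below 0.02 N and angle between disc_center's own z axis and vertical below 0.2 rad), for 0.2 s.
2. the disc lies flat on the lower ledges of the rack, within the frame, free of the spatula (x of disc_center in the frame of rack_place between -0.025 and 0.025 m and y of disc_center in the frame of rack_place between -0.025 and 0.025 m and z of disc_center in the frame of rack_place between -0.001 and 0.007 m and angle between disc_center's own z axis and vertical below 0.05 rad and contact force between disc and spatula below 0.02 N), for 0.2 s.
At the end, for the whole second after the job is handed in: Purple disc at rest on the rack's lower ledges, painted side up, level (0.05 rad), centre within 25 mm along and across of the level's centre, off the spatula; spatula at rest in the tray, blade flat (0.06 rad) on its floor, its centre within 30 mm along, 20 mm across of the tray's (all of step 2 and x of spatula_blade in the frame of tray between -0.03 and 0.03 m and y of spatula_blade in the frame of tray between -0.02 and 0.02 m and z of spatula_blade in the frame of tray below 0.0095 m and angle between spatula_blade's own z axis and vertical below 0.06 rad and linear speed of spatula below 0.02 m/s and linear speed of disc below 0.01 m/s); the robot touches nothing.
It fails at once if the gripper or arm touches the wet disc (contact force between any of the fingers, the arm and disc above 0.2 N).
It fails at once if the wet disc is tipped more than 0.35 rad (20 degrees), or falls on the mat or table (angle between disc_center's own z axis and vertical above 0.35 rad or height (world z) of disc_center below 0.02 m).
It fails at once if the wet disc or the spatula is dropped (falls free, from over 10 or 18 mm), or the disc is banged on the rack (over 12 N) (contact force between disc and rack above 12 N or (linear speed of disc above 0.45 m/s and contact force between disc and spatula below 0.01 N) or (linear speed of spatula above 0.6 m/s and contact force between the fingers and spatula below 0.01 N)).
It fails at once if the wet disc touches the green disc, or the green disc is moved more than 15 mm (contact force between disc and dry_disc above 0.05 N or distance of dry_disc_center from where it was at the start of the episode above 0.015 m).
It fails at once if a paint jar, the brush, the glass or the sanding block is moved more than 20 mm (distance of any of purple_jar_mid, brush_grip, ochre_jar_mid, teal_jar_mid, water_cup_rim, sanding_block_mid from where it was at the start of the episode above 0.02 m).
It also fails if it takes over 72 s, if anything falls off the work surface, if the arm or the gripper's body presses on something with over 40 N, if the wrist force passes 120 N, or if a joint passes its speed limit or range.

## Working session

There is one attempt and no reset: what is moved stays moved. The work goes in short steps, each a Python script; the robot and the scene stay as the last script left them, time stands still between calls to the robot, and variables do not carry over. Pictures are saved under pics/ and viewed, and the job is handed in when it is done.

```bash
mkdir -p pics; ls; python3 - <<'E'
from bench import bot,cams
import cv2,numpy as np
print(bot.state(), bot.hold_point_z)
for n in ["side","top","wrist"]:
    d=cams.get_image(n); cv2.imwrite(f"pics/{n}0.png",d["image"]); np.savez(f"{n}0.npz",**d)
    print(n,{k:v for k,v in d.items() if k not in("image","range_z")}, (d["range_z"]>0).mean())
E
```

```text
pics
{'clock': 0.0, 'q': array([-1.49480947e+00,  2.59305980e-01,  1.53606463e+00, -1.33024935e-05,
        1.34799861e+00, -2.02794989e-01]), 'dq': array([-2.81857177e-05,  2.26173937e-03, -6.70933542e-04, -1.70545879e-03,
        9.16697578e-04,  3.79561380e-04]), 'joint_torque': array([-1.27795309e-03, -4.46039057e+01, -2.90577364e+01, -3.42305548e-04,
        1.17757794e-02,  3.22215249e-05]), 'tcp_pos': array([ 0.15132647, -0.52816379,  0.19230208]), 'orientation': array([-3.14124754e+00,  1.74277263e-03, -1.29201123e+00]), 'ft_force': array([-0.53701515,  0.20036705, -0.00836406]), 'ft_torque': array([ 0.01677457, -0.02881442, -0.0608013 ]), 'grip_width': 0.08526835027164113} 0.0187
side {'fov_y': 56.72648330278054, 'cx': 326.74292136766, 'cy': 238.66186838303963, 'camera_from_world': array([[-0.98902271, -0.14774196,  0.00252781,  0.47537874],
       [-0.10973252,  0.72290592, -0.68217725,  0.11757602],
       [ 0.09895884, -0.67496618, -0.73118247,  1.20603437],
       [ 0.        ,  0.        ,  0.        ,  1.        ]])} 0.9959895833333333
top {'fov_y': 45.39121951106757, 
[... 187 characters left out ...]
611662e-02, -8.32355840e-02,
         4.76555862e-01],
       [ 8.32132880e-02, -2.13776437e-03, -9.96529467e-01,
         1.38886429e+00],
       [ 0.00000000e+00,  0.00000000e+00,  0.00000000e+00,
         1.00000000e+00]])} 0.9960286458333333
wrist {'fov_y': 61.91673224452946, 'cx': 320.7088426572204, 'cy': 245.4930300416382, 'mount': array([[ 9.99999872e-01,  3.81985323e-04,  3.32863072e-04,
        -2.61169778e-04],
       [-4.64202942e-04,  9.54008185e-01,  2.99780199e-01,
        -7.57985076e-02],
       [-2.03042459e-04, -2.99780315e-01,  9.54008240e-01,
        -1.79530512e-01],
       [ 0.00000000e+00,  0.00000000e+00,  0.00000000e+00,
         1.00000000e+00]])} 0.9960188802083333
```

View pics/top0.png

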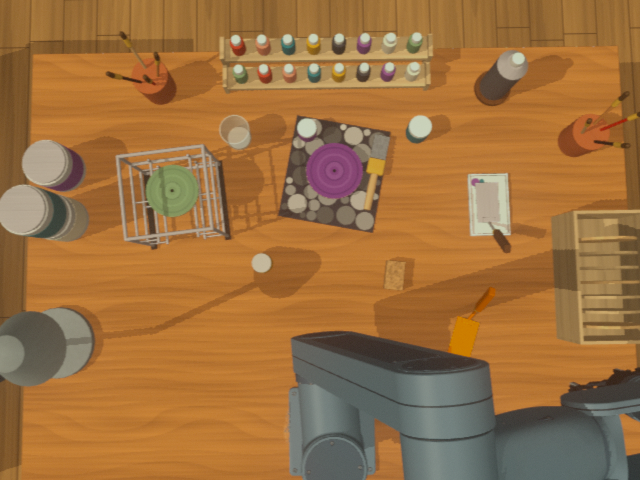

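View pics/side0.png

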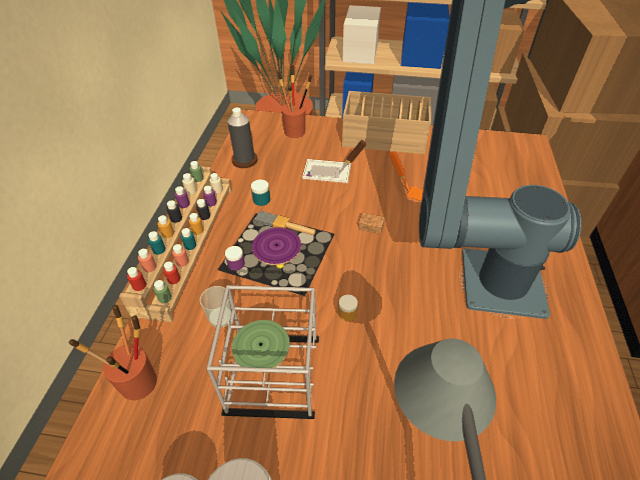

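View pics/wrist0.png

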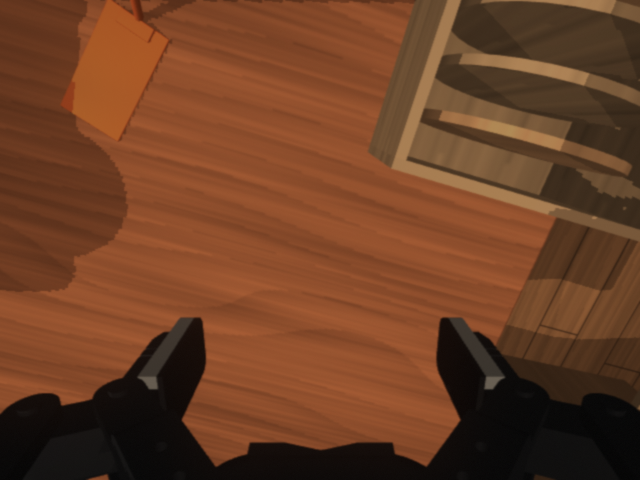

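```bash
cat > h.py <<'E'
import numpy as np,cv2
from scipy.spatial.transform import Rotation as R
def K(d):
    f=240/np.tan(np.radians(float(d["fov_y"]))/2); return f,float(d["cx"]),float(d["cy"])
def wfc(d,st=None):
    if "camera_from_world" in d: return np.linalg.inv(d["camera_from_world"])
    T=np.eye(4); T[:3,:3]=R.from_euler('xyz',st["orientation"]).as_matrix(); T[:3,3]=st["tcp_pos"]
    return T@d["mount"]
def cloud(d,T):
    f,cx,cy=K(d); v,u=np.mgrid[0:480,0:640]; z=d["range_z"]
    P=np.stack([(u-cx)/f*z,(v-cy)/f*z,z],-1)@T[:3,:3].T+T[:3,3]
    P[z<=0]=np.nan; return P
def plane(d,T,uv,h):
    f,cx,cy=K(d); uv=np.atleast_2d(np.asarray(uv,float))
    r=np.c_[(uv-[cx,cy])/f,np.ones(len(uv))]@T[:3,:3].T; c=T[:3,3]
    return c+r*((h-c[2])/r[:,2])[:,None]
def proj(d,T,P):
    f,cx,cy=K(d); p=(np.atleast_2d(P)-T[:3,3])@T[:3,:3]; return p[:,:2]/p[:,2:]*f+[cx,cy]
def rpy(yaw,a):
    """tool z = forward(yaw) tilted: a = angle below horizontal; tool x = -(spatula y)"""
    z=np.array([np.cos(a)*np.cos(yaw),np.cos(a)*np.sin(yaw),-np.sin(a)])
    x=np.array([np.sin(yaw),-np.cos(yaw),0]); M=np.c_[x,np.cross(z,x),z]
    return R.from_matrix(M).as_euler('xyz')
E
python3 - <<'E'
from h import *
d=dict(np.load('top0.npz')); T=wfc(d); P=cloud(d,T)
np.set_printoptions(precision=4,suppress=True)
for n,uv in dict(table=(350,300),disc=(345,165),matcorner=(300,120),green=(160,190),tray=(489,205),handle=(502,240),jar=(308,128),teal=(419,127),ochre=(262,262),cork=(395,275),glass=(235,128)).items():
    print(n,P[uv[1],uv[0]])
hsv=cv2.cvtColor(d["image"],cv2.COLOR_BGR2HSV)
# purple disc
m=cv2.inRange(hsv,(140,80,40),(165,255,255)); 
n,l,s,c=cv2.connectedComponentsWithStats(m); 
for i in range(1,n):
    if s[i,4]>300: 
        print(s[i],c[i]); cnt=max(cv2.findContours((l==i).astype('u1'),0,1)[0],key=len); e=cv2.fitEllipse(cnt); print(e, plane(d,T,e[0],.03))
m=cv2.inRange(hsv,(35,60,60),(75,255,255)); n,l,s,c=cv2.connectedComponentsWithStats(m)
for i in range(1,n):
    if s[i,4]>800:
        cnt=max(cv2.findContours((l==i).astype('u1'),0,1)[0],key=len); e=cv2.fitEllipse(cnt); print(s[i],e,plane(d,T,e[0],.136))
cv2.imwrite('pics/crop1.png',cv2.resize(np.hstack([d["image"][150:270,90:250],d["image"][150:270,440:540]]),None,fx=3,fy=3,interpolation=cv2.INTER_CUBIC)[:600,:800])
E
```

```text
table [ 0.3107 -0.0519  0.0036]
disc [ 0.6415 -0.0443  0.032 ]
matcorner [0.7638 0.0659 0.0045]
green [0.5691 0.3803 0.136 ]
tray [ 0.5399 -0.4002  0.0127]
handle [ 0.4457 -0.3963  0.1158]
jar [0.7295 0.045  0.0542]
teal [ 0.7251 -0.2231  0.0653]
ochre [0.4056 0.159  0.0515]
cork [ 0.3702 -0.1603  0.0331]
glass [0.7465 0.2304 0.0012]
[ 306  143   57   55 2404] [334.0778 170.1697]
((334.06951904296875, 170.1533660888672), (54.101810455322266, 54.971561431884766), 100.78400421142578) [[ 0.6295 -0.0173  0.03  ]]
[ 146  165   52   51 2047] ((171.52394104003906, 190.34397888183594), (49.34906005859375, 51.17570877075195), 76.63511657714844) [[0.568  0.3542 0.136 ]]
```

View pics/crop1.png

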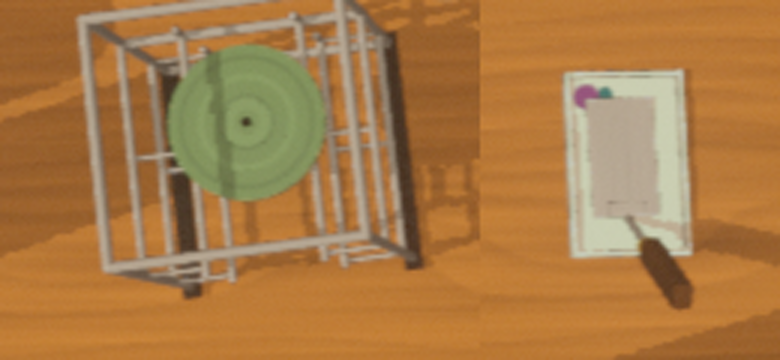

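```bash
cat >> h.py <<'E'
def cam_pose(d_mount,campos,yaw=0.,a=np.radians(72.55)):
    o=rpy(yaw,a); M=R.from_euler('xyz',o).as_matrix(); return np.array(campos)-M@d_mount[:3,3],o
def snap(bot,cams,name):
    st=bot.state(); d=cams.get_image("wrist"); T=wfc(d,st); d["T"]=T
    cv2.imwrite(f"pics/{name}.png",d["image"]); np.savez(f"{name}.npz",**d); return d
E
python3 - <<'E'
from bench import bot,cams
from h import *
m=np.load('wrist0.npz')['mount']
for i,c in enumerate([(0.53,-0.43,0.42),(0.50,-0.36,0.42)]):
    p,o=cam_pose(m,c); print(p,bot.ik(p,o)); bot.move_to(p,o); bot.dwell(.15); d=snap(bot,cams,f"tr{i}")
    print(bot.state()["clock"],d["T"][:3])
E
```

```text
[ 0.51152624 -0.43026117  0.2260017 ] [-1.02065697  0.30952887  1.42876289  0.27257249  1.25179055  0.48391257]
1.6917 [[-9.42398865e-04 -9.99999513e-01 -2.92504521e-04  5.28697061e-01]
 [-9.99999525e-01  9.42471980e-04 -2.49924247e-04 -4.31131599e-01]
 [ 2.50199803e-04  2.92268854e-04 -9.99999926e-01  4.20037990e-01]]
[ 0.48152624 -0.36026117  0.2260017 ] [-0.99855097  0.18006964  1.59937998  0.27321236  1.20630361  0.49433624]
2.2917 [[-3.69578359e-04 -9.99999733e-01  6.29874325e-04  4.99629432e-01]
 [-9.99999276e-01  3.68856850e-04 -1.14521214e-03 -3.61289670e-01]
 [ 1.14497950e-03 -6.30297115e-04 -9.99999146e-01  4.20473751e-01]]
```

View pics/tr0.png

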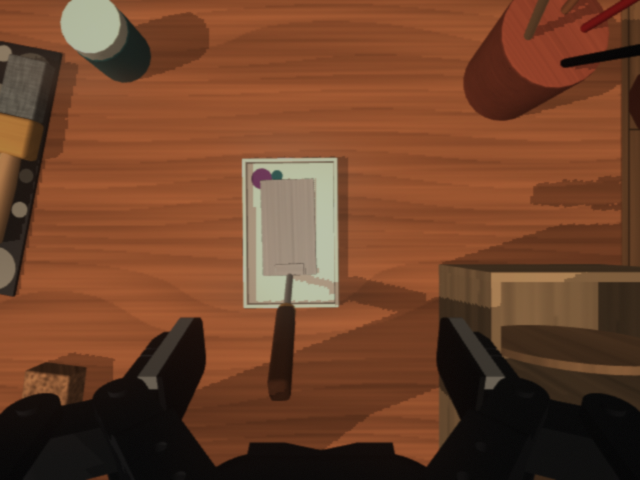

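View pics/tr1.png

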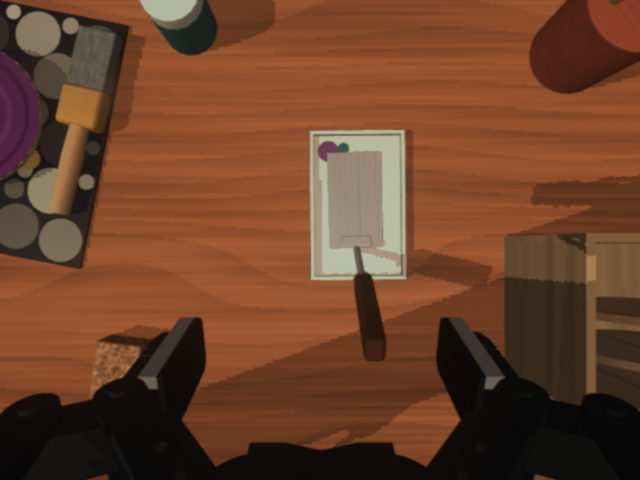

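```bash
python3 - <<'E'
from h import *
np.set_printoptions(precision=4,suppress=True)
for n,roi in (("tr0",(225,345,140,420)),("tr1",(300,415,115,380))):
    d=dict(np.load(n+'.npz')); T=d["T"]; P=cloud(d,T); im=d["image"]; hsv=cv2.cvtColor(im,cv2.COLOR_BGR2HSV)
    R0=np.zeros((480,640),'u1'); R0[roi[2]:roi[3],roi[0]:roi[1]]=255
    print("table z",np.nanmedian(P[roi[2]-20:roi[2]-5,roi[0]:roi[1],2]))
    bx,by=(290,225) if n=="tr0" else (355,200); print("blade px",im[by,bx],hsv[by,bx],"tray px",hsv[by,bx+35], "blade z",np.nanmedian(P[by-20:by+20,bx-15:bx+15,2]),"tray z",np.nanmedian(P[by-20:by+20,bx+32:bx+38,2]))
    m=cv2.bitwise_and(cv2.inRange(hsv,(0,0,110),(180,90,255)),R0)
    c=max(cv2.findContours(m,0,2)[0],key=cv2.contourArea); r=cv2.minAreaRect(c); b=cv2.boxPoints(r)
    w=plane(d,T,b,.011); print("tray",r,w.mean(0),[np.linalg.norm(w[i]-w[i-1]) for i in range(2)],"\n",w)
    # blade: hue near blade
    h0=hsv[by,bx].astype(int)
    m=cv2.bitwise_and(cv2.inRange(hsv,(0,20,90),(14,80,200)),R0); m=cv2.morphologyEx(m,cv2.MORPH_OPEN,np.ones((5,5)))
    c=max(cv2.findContours(m,0,2)[0],key=cv2.contourArea); r=cv2.minAreaRect(c); b=cv2.boxPoints(r)
    w=plane(d,T,b,.0055); print("blade",r,w.mean(0),[np.linalg.norm(w[i]-w[i-1]) for i in range(2)],"\n",w)
    # handle: depth above .03
    m=((P[...,2]>.03)&(R0>0)).astype('u1'); 
    Q=P[m>0]; print("handle",len(Q),Q[:,2].max())
    for z0 in (.06,.08,.1,.12,.135):
        q=Q[abs(Q[:,2]-z0)<.006]; 
        if len(q): print(z0,q.mean(0),np.ptp(q[:,1]))
E
```

```text
table z -0.0012767824849687637
blade px [119 137 154] [ 15  58 154] tray px [ 37  33 191] blade z 0.004167923113250371 tray z 0.0016833193957667691
tray ((290.07525634765625, 232.39926147460938), (149.5360565185547, 95.54804229736328), 89.454345703125) [ 0.542  -0.3999  0.011 ] [np.float64(0.1528718083921822), np.float64(0.09767608891335608)] 
 [[ 0.618  -0.3504  0.011 ]
 [ 0.6188 -0.4481  0.011 ]
 [ 0.466  -0.4494  0.011 ]
 [ 0.4651 -0.3517  0.011 ]]Traceback (most recent call last):
  File "<stdin>", line 14, in <module>
ValueError: max() iterable argument is empty
```

```bash
python3 - <<'E'
from h import *
np.set_printoptions(precision=4,suppress=True)
for n,roi in (("tr0",(225,345,140,420)),("tr1",(300,415,115,380))):
    d=dict(np.load(n+'.npz')); T=d["T"]; P=cloud(d,T); im=d["image"]; hsv=cv2.cvtColor(im,cv2.COLOR_BGR2HSV)
    R0=np.zeros((480,640),'u1'); R0[roi[2]:roi[3],roi[0]:roi[1]]=255
    m=cv2.bitwise_and(cv2.inRange(hsv,(0,0,110),(180,90,255)),R0)
    c=max(cv2.findContours(m,0,2)[0],key=cv2.contourArea); r=cv2.minAreaRect(c); b=cv2.boxPoints(r)
    w=plane(d,T,b,.011); print("tray",r,w.mean(0),[np.linalg.norm(w[i]-w[i-1]) for i in range(2)])
    m=cv2.bitwise_and(cv2.inRange(hsv,(5,40,100),(22,90,200)),R0); m=cv2.morphologyEx(m,cv2.MORPH_OPEN,np.ones((9,9)))
    c=max(cv2.findContours(m,0,2)[0],key=cv2.contourArea); r=cv2.minAreaRect(c); b=cv2.boxPoints(r)
    w=plane(d,T,b,.0055); print("blade",r,w.mean(0),[np.linalg.norm(w[i]-w[i-1]) for i in range(2)],"\n",w)
    vis=im.copy(); cv2.drawContours(vis,[c],-1,(0,255,0),1); cv2.imwrite(f"pics/{n}_b.png",cv2.resize(vis[roi[2]:roi[3],roi[0]:roi[1]],None,fx=2,fy=2))
    Q=P[(P[...,2]>.03)&(R0>0)]; print("handle",len(Q),Q[:,2].max())
    for z0 in (.04,.06,.08,.1,.12,.135):
        q=Q[abs(Q[:,2]-z0)<.006]; 
        if len(q): print(z0,q.mean(0),np.ptp(q[:,1]),len(q))
    mh=(cv2.inRange(hsv,(0,0,0),(180,255,75))&R0)*(P[...,2]>.03).astype('u1'); c=max(cv2.findContours(mh,0,2)[0],key=cv2.contourArea); r=cv2.minAreaRect(c); print("handlerect",r)
E
```

```text
tray ((290.07525634765625, 232.39926147460938), (149.5360565185547, 95.54804229736328), 89.454345703125) [ 0.542  -0.3999  0.011 ] [np.float64(0.1528718083921822), np.float64(0.09767608891335608)]
blade ((288.0, 229.5), (101.0, 54.0), 90.0) [ 0.5452 -0.3974  0.0055] [np.float64(0.10464218286163085), np.float64(0.05594569506038643)] 
 [[ 0.5975 -0.3694  0.0055]
 [ 0.5975 -0.4254  0.0055]
 [ 0.4928 -0.4253  0.0055]
 [ 0.4929 -0.3693  0.0055]]
handle 2171 0.13825922249125905
0.04 [ 0.4799 -0.3994  0.0404] 0.006802403845811988 63
0.06 [ 0.4731 -0.4015  0.0603] 0.016301026554733755 80
0.08 [ 0.4648 -0.4006  0.0802] 0.01638155853697837 221
0.1 [ 0.4529 -0.4012  0.1   ] 0.01654184840722689 267
0.12 [ 0.4414 -0.4014  0.1202] 0.016330797254260176 312
0.135 [ 0.4291 -0.4009  0.1335] 0.01588871037168732 604
handlerect ((281.0034484863281, 352.94140625), (23.488807678222656, 95.0122299194336), 3.3664605617523193)
tray ((357.5, 204.5), (149.0, 95.0), 90.0) [ 0.5418 -0.3994  0.011 ] [np.float64(0.15251163416996463), np.float64(0.09726761187374709)]
blade ((354.5610656738281, 202.57919311523438), (101.40432739257812, 54.168521881103516), 89.23609924316406) [ 0.5444 -0.3969  0.0055] [np.float64(0.10519397829098925), np.float64(0.05620358104316586)] 
 [[ 0.5966 -0.3681  0.0055]
 [ 0.5974 -0.4243  0.0055]
 [ 0.4922 -0.4257  0.0055]
 [ 0.4914 -0.3695  0.0055]]
handle 2032 0.1380069044191944
0.04 [ 0.4802 -0.3985  0.0396] 0.00675463431699469 55
0.06 [ 0.472  -0.3961  0.0601] 0.01449063085578256 69
0.08 [ 0.4645 -0.3981  0.0801] 0.015872214177829913 198
0.1 [ 0.4529 -0.3983  0.1002] 0.01605749878733037 249
0.12 [ 0.4414 -0.3987  0.1201] 0.015980518928196907 288
0.135 [ 0.4286 -0.4     0.1335] 0.01619052313848446 596
handlerect ((370.1484680175781, 316.613525390625), (88.88008880615234, 24.053794860839844), 82.40535736083984)
```

```bash
python3 - <<'E'
from bench import bot,cams
from h import *
m=np.load('wrist0.npz')['mount']
for n,c,a in [("mt0",(0.60,-0.05,0.42),72.55),("mt1",(0.56,0.02,0.42),72.55),("rk0",(0.56,0.33,0.52),72.55),("rk1",(0.32,0.33,0.33),35)]:
    p,o=cam_pose(m,c,a=np.radians(a)); q=bot.ik(p,o); print(n,p,q is not None)
    if q is None: continue
    bot.move_to(p,o); bot.dwell(.15); d=snap(bot,cams,n)
    print(bot.state()["clock"],d["T"][:3,3])
E
```

```text
mt0 [ 0.58152624 -0.05026117  0.2260017 ] True
3.725 [ 0.59965796 -0.05172543  0.42005387]
mt1 [0.54152624 0.01973883 0.2260017 ] True
4.3417 [0.56009249 0.01880161 0.4204311 ]
rk0 [0.54152624 0.32973883 0.3260017 ] True
5.775 [0.56011227 0.3282608  0.51968481]
rk1 [0.42358655 0.32973883 0.16493503] False
```

View pics/mt0.png

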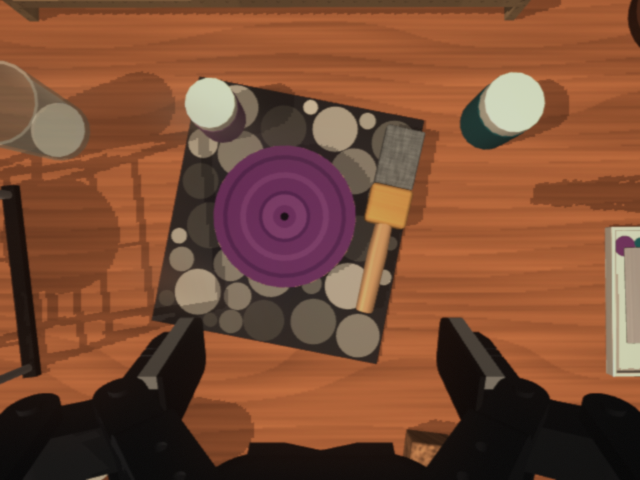

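View pics/mt1.png

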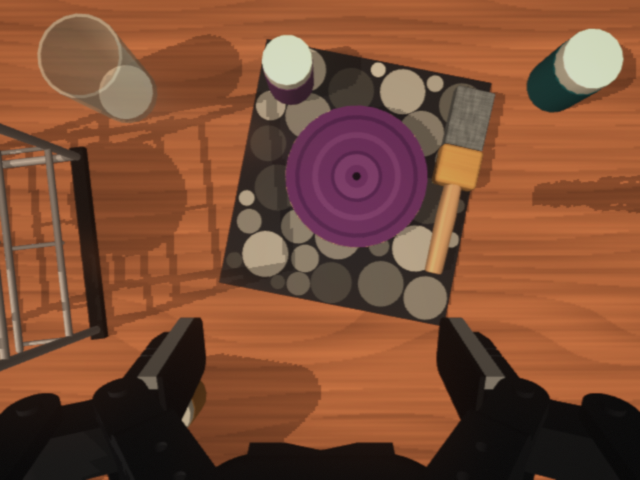

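View pics/rk0.png

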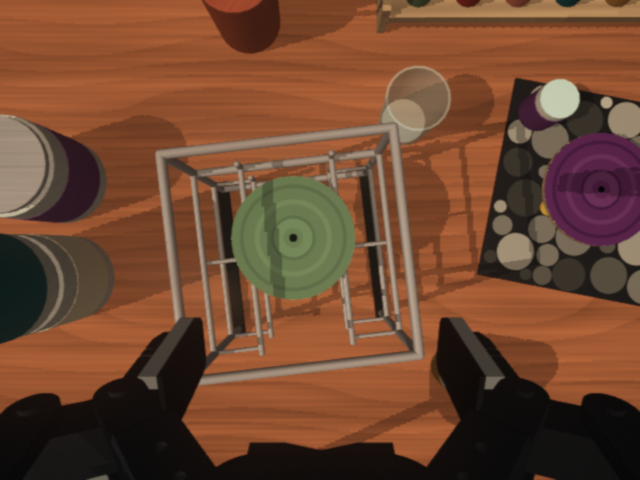

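```bash
python3 - <<'E'
from h import *
np.set_printoptions(precision=4,suppress=True)
ld=lambda n:dict(np.load(n+'.npz'))
for n in("mt0","mt1"):
    d=ld(n);T=d["T"];P=cloud(d,T);hsv=cv2.cvtColor(d["image"],cv2.COLOR_BGR2HSV)
    m=cv2.inRange(hsv,(135,80,40),(170,255,255)); c=max(cv2.findContours(m,0,1)[0],key=cv2.contourArea); e=cv2.fitEllipse(c)
    cc=e[0]; print(n,"disc",e,plane(d,T,cc,.03), "depth z",np.nanmedian(P[int(cc[1])-30:int(cc[1])+30,int(cc[0])-30:int(cc[0])+30,2]))
    hole=cv2.inRange(hsv,(0,0,0),(180,255,45)); y,x=int(cc[1]),int(cc[0]); s=hole[y-12:y+12,x-12:x+12]; yy,xx=np.nonzero(s); 
    if len(xx): print("hole",len(xx),plane(d,T,(xx.mean()+x-12,yy.mean()+y-12),.03))
    # mat: not orange
    m=255-cv2.inRange(hsv,(3,120,60),(18,255,255)); m[:60]=0
    m2=cv2.inRange(P[...,2].astype('f4'),-.004,.012)&m; m2=cv2.morphologyEx(m2,cv2.MORPH_OPEN,np.ones((7,7)))
    nn,l,s,_=cv2.connectedComponentsWithStats(m2); i=l[250,300] if 0 else 1+np.argmax(s[1:,4]); print(s[i])
    cv2.imwrite(f"pics/{n}_m.png",m2)
E
```

```text
mt0 disc ((284.0451354980469, 215.84783935546875), (140.87515258789062, 141.69161987304688), 89.81787109375) [[ 0.6286 -0.0162  0.03  ]] depth z 0.02877247374098174
hole 37 [[ 0.6284 -0.0161  0.03  ]]
[  154    85   268   277 31610]
mt1 disc ((356.2695007324219, 175.71337890625), (140.81370544433594, 141.37123107910156), 89.89859771728516) [[ 0.6285 -0.0162  0.03  ]] depth z 0.0288104154965326
hole 33 [[ 0.6284 -0.0159  0.03  ]]
[  222    60   268   264 31098]
```

```bash
python3 - <<'E'
from h import *
np.set_printoptions(precision=4,suppress=True)
d=dict(np.load('rk0.npz'));T=d["T"];P=cloud(d,T)
roi=np.zeros((480,640),bool); roi[100:400,140:430]=1
z=P[...,2]
print(np.histogram(z[roi],np.arange(0,.23,.01)))
Q=P[roi&(z>.197)&(z<.216)]; r=cv2.minAreaRect(Q[:,:2].astype('f4')); print("top",len(Q),r,cv2.boxPoints(r),np.median(Q[:,2]))
g=[(163,155),(393,128),(418,354),(205,380)]
w=plane(d,T,g,.21);print("manual top corners",w,w.mean(0)); 
m=roi&(z>.045)&(z<.062); print("lower",m.sum())
m2=roi&(z>.12)&(z<.134); print("upper",m2.sum())
v=np.zeros((480,640,3),'u1'); v[m]=(0,255,0); v[m2]=(0,0,255); v[roi&(z>.197)]=(255,0,0); cv2.imwrite("pics/rkz.png",v)
E
```

```text
(array([ 7305,   569,   149,   107,   516,  2057,   206,   188,   273,
          79,    68,    81,  5362, 12196,   189,   123,   116,   101,
         101,    39,  8805,   104]), array([0.  , 0.01, 0.02, 0.03, 0.04, 0.05, 0.06, 0.07, 0.08, 0.09, 0.1 ,
       0.11, 0.12, 0.13, 0.14, 0.15, 0.16, 0.17, 0.18, 0.19, 0.2 , 0.21,
       0.22]))
top 8912 ((0.5530160665512085, 0.35258907079696655), (0.18801526725292206, 0.19244630634784698), 6.62290620803833) [[0.4485 0.4373]
 [0.4707 0.2462]
 [0.6575 0.2679]
 [0.6353 0.459 ]] 0.20793707096187203
manual top corners [[0.6301 0.4499 0.21  ]
 [0.6508 0.2719 0.21  ]
 [0.4758 0.2528 0.21  ]
 [0.456  0.4177 0.21  ]] [0.5532 0.3481 0.21  ]
lower 2558
upper 7368
```

View pics/rkz.png

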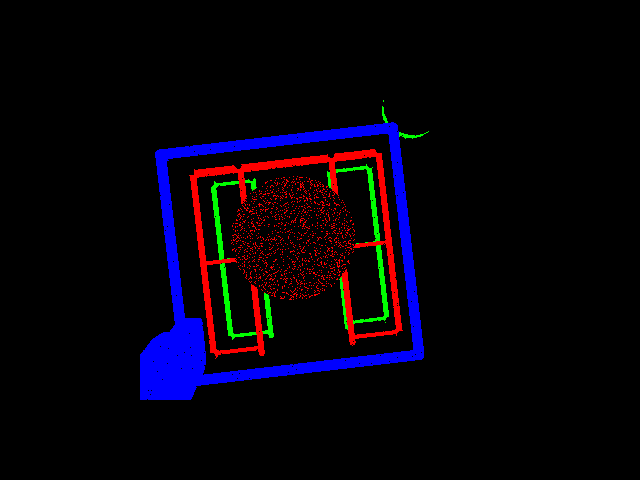

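View pics/mt0_m.png

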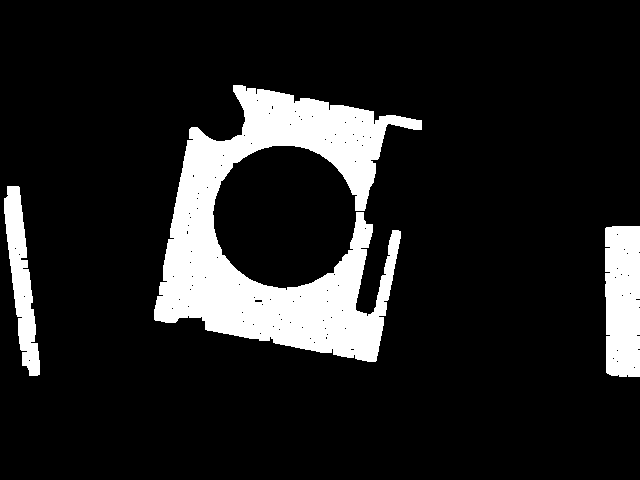

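```bash
python3 - <<'E'
from h import *
np.set_printoptions(precision=4,suppress=True)
d=dict(np.load('rk0.npz'));T=d["T"];P=cloud(d,T)
z=P[...,2]; v,u=np.mgrid[0:480,0:640]
fin=(u<208)&(v>315)
def line(sel,h):
    p=plane(d,T,np.c_[u[sel],v[sel]],h)[:,:2]; vx,vy,x0,y0=cv2.fitLine(p.astype('f4'),cv2.DIST_HUBER,0,.01,.01).ravel()
    if vx<0: vx,vy=-vx,-vy
    return np.array([x0,y0]),np.array([vx,vy]),sel.sum()
lo=(z>.045)&(z<.062)
up=(z>.12)&(z<.134)
# pixel strips along known lines
def strip(a,b,w=5):
    m=np.zeros((480,640),'u1'); cv2.line(m,a,b,1,2*w+1); return m>0
L={}
for n,a,b,s,h in [("loL",(214,195),(230,325),lo,.055),("loR",(371,180),(386,308),lo,.055),("loRin",(333,185),(347,310),lo,.055),("loLin",(267,300),(272,330),lo,.055),
  ("upL",(195,185),(213,345),up,.130),("upR",(379,160),(399,325),up,.130),("upRin",(346,285),(352,335),up,.13),("upLin",(256,295),(261,345),up,.13),
  ("topR",(398,140),(418,345),(z>.197),.208),("topL",(162,165),(179,310),(z>.197),.208),("topB",(170,155),(385,131),(z>.197),.208),("topF",(220,378),(410,357),(z>.197),.208)]:
    p,dr,k=line(strip(a,b)&s&~fin,h); L[n]=(p,dr); print(n,p,dr,"yaw",np.arctan2(dr[1],dr[0]),k)
yaw=np.mean([np.arctan2(L[k][1][1],L[k][1][0]) for k in("loL","loR","upL","upR","topR","topL")]); f=np.array([np.cos(yaw),np.sin(yaw)]); l=np.array([-f[1],f[0]])
print("yaw",yaw)
for k,(p,_) in L.items(): print(k,"along",p@f,"across",p@l)
for n,px in dict(loRfrontIn=(345,326),loLfrontIn=(271,336),loRback=(370,167),loLback=(213,185),upLfront=(262,354),upRfront=(352,344)).items():
    q=plane(d,T,px,.055 if n[:2]=="lo" else .13)[0]; print(n,q[:2]@f,q[:2]@l)
t=np.array([0.5532,0.352]); print("ctr",t@f,t@l)
E
python3 - <<'E'
from h import *
np.set_printoptions(precision=4,suppress=True)
for n,s in(("mt0",(284,305)),("mt1",(340,280))):
    d=dict(np.load(n+'.npz'));T=d["T"]
    m=cv2.imread(f"pics/{n}_m.png",0); m[m<128]=0; nn,l,st,_=cv2.connectedComponentsWithStats(m); i=l[s[1],s[0]]
    for k in(0,1):
        ys,xs=np.nonzero(l==i); w=plane(d,T,np.c_[xs,ys],.004)[:,:2]; r=cv2.minAreaRect(w.astype('f4')); print(n,r)
E
```

```text
loL [0.5432 0.443 ] [0.9935 0.1139] yaw 0.11416269 732
loR [0.5613 0.2616] [0.9935 0.1141] yaw 0.11430197 699
loRin [0.5213 0.3052] [0.9936 0.1132] yaw 0.1134133 126
loLin [0.4786 0.3889] [0.9944 0.1059] yaw 0.106139585 220
upL [0.5307 0.4413] [0.9935 0.1142] yaw 0.11449871 1095
upR [0.563  0.2619] [0.9935 0.1141] yaw 0.114320725 1102
upRin [0.4959 0.3008] [0.9919 0.1273] yaw 0.12764992 389
upLin [0.4868 0.3896] [0.9944 0.1058] yaw 0.105970524 386
topR [0.557  0.2608] [0.9943 0.1063] yaw 0.106513664 2017
topL [0.5663 0.4455] [0.9935 0.1138] yaw 0.1140393 1681
topB [0.6411 0.3631] [ 0.1115 -0.9938] yaw -1.459105 2099
topF [0.4656 0.3334] [ 0.1125 -0.9937] yaw -1.4580648 2087
yaw 0.11297285
loL along 0.5896981 across 0.37896377
loR along 0.58716744 across 0.19665465
loRin along 0.55235237 across 0.24452133
loLin along 0.51940316 across 0.3324389
upL along 0.5770139 across 0.37862602
upR along 0.58889693 across 0.19679123
upRin along 0.52668047 across 0.24297273
upLin along 0.5276397 across 0.33226055
topR along 0.58286 across 0.19630466
topL along 0.6128768 across 0.3788013
topB along 0.67792714 across 0.28854105
topF along 0.50025976 across 0.27875888
loRfrontIn 0.49709998461154814 0.24535070312405688
loLfrontIn 0.49540574852970143 0.33206866911872357
loRback 0.6772540478137234 0.19538452004594958
loLback 0.6773190796471432 0.37889266981881387
upLfront 0.4948301646808015 0.3316399372299336
upRfront 0.49446266990742715 0.24343395387749903
ctr 0.589355447793007 0.28739239460825916
mt0 ((0.6264780163764954, -0.01742883026599884), (0.2371777445077896, 0.25744351744651794), 78.90804290771484)
mt0 ((0.6264780163764954, -0.01742883026599884), (0.2371777445077896, 0.25744351744651794), 78.90804290771484)
mt1 ((0.6262704133987427, -0.01714259386062622), (0.23705632984638214, 0.2569749057292938), 78.87960815429688)
mt1 ((0.6262704133987427, -0.01714259386062622), (0.23705632984638214, 0.2569749057292938), 78.87960815429688)
```

```bash
cat >> h.py <<'E'
HP=0.0187
A60=np.radians(60)
def tcp_for_grip(g,yaw,a=A60):
    o=rpy(yaw,a); z=R.from_euler('xyz',o).as_matrix()[:,2]; return np.array(g)+HP*z,o
def tcp_for_blade(b,yaw,dg=(-.105,0,.094),a=A60):
    """TCP pose that puts blade-top-centre at b with heading yaw"""
    c,s=np.cos(yaw),np.sin(yaw); g=np.array(b)+[c*dg[0]-s*dg[1],s*dg[0]+c*dg[1],dg[2]]
    return tcp_for_grip(g,yaw,a)
def rackpt(x,y,z):
    yw=.1135; c,s=np.cos(yw),np.sin(yw); return np.array([.5531+c*x-s*y,.3526+s*x+c*y,z]),yw
def matpt(x,y,z):
    yw=-.1937; c,s=np.cos(yw),np.sin(yw); return np.array([.6264+c*x-s*y,-.0173+s*x+c*y,z]),yw
E
python3 - <<'E'
from bench import bot,cams
from h import *
np.set_printoptions(precision=3,suppress=True)
# feasibility of everything
for n,(b,y) in dict(tray=(np.array([.546,-.397,.006]),.03),trayhi=(np.array([.546,-.397,.1]),.03),m1=matpt(-.15,0,.015),m2=matpt(-.025,0,.015),m3=matpt(-.025,0,.1),r0=rackpt(-.25,0,.07),r1=rackpt(-.027,0,.07),r2=rackpt(-.027,0,.045)).items():
    p,o=tcp_for_blade(b,y); print(n,p,bot.ik(p,o))
g=np.array([.441,-.4003,.0995]); yaw=.03
p,o=tcp_for_grip(g,yaw); z=R.from_euler('xyz',o).as_matrix()[:,2]
bot.move_to(p-.11*z,o); bot.dwell(.15); snap(bot,cams,"ap0"); print(bot.state()["clock"],bot.state()["tcp_pos"]-(p-.11*z))
E
```

```text
tray [ 0.45  -0.4    0.084] [-1.244  0.312  1.912  0.674  0.873 -0.135]
trayhi [ 0.45  -0.4    0.178] [-1.244  0.191  1.8    0.579  1.063  0.031]
m1 [0.385 0.03  0.093] [-0.235 -0.243  2.471  0.054  0.391  1.485]
m2 [0.508 0.006 0.093] [-0.218  0.028  2.253  0.036  0.338  1.516]
m3 [0.508 0.006 0.178] [-0.218 -0.116  2.124  0.021  0.61   1.533]
r0 [0.21  0.313 0.148] [ 1.13  -0.131  2.222 -0.601  0.852  2.945]
r1 [0.431 0.339 0.148] [ 0.645  0.078  2.021 -0.446  0.628  2.411]
r2 [0.431 0.339 0.123] [ 0.645  0.115  2.055 -0.493  0.565  2.468]
8.675 [0. 0. 0.]
```

View pics/ap0.png

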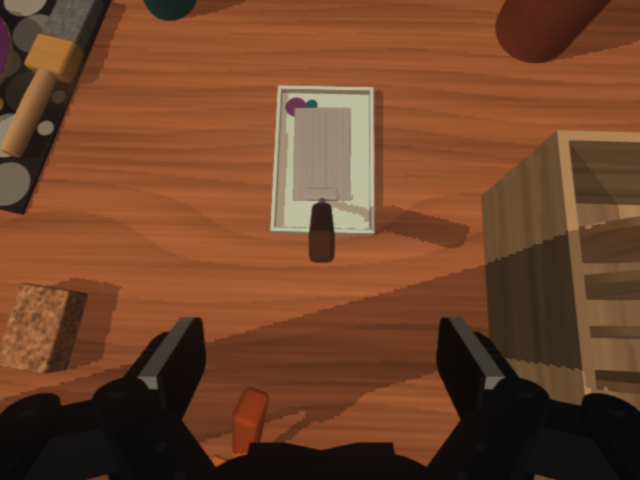

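```bash
python3 - <<'E'
from bench import bot,cams
from h import *
np.set_printoptions(precision=4,suppress=True)
g=np.array([.441,-.4003,.0995]); yaw=.03
p,o=tcp_for_grip(g,yaw)
print(bot.move_straight(p,max_speed=.12,force_limit=8))
bot.command_gripper(0.03,strength=110); bot.command_gripper(0.0,strength=110); bot.dwell(.2)
s=bot.state(); print(s["clock"],s["grip_width"],s["ft_force"],s["tcp_pos"]-p)
p2=p+[0,0,.03]; bot.move_straight(p2,max_speed=.06)
bot.move_straight(p+[0,0,.15],max_speed=.15); bot.dwell(.2)
s=bot.state(); print(s["clock"],s["grip_width"],s["ft_force"],s["ft_torque"]); snap(bot,cams,"gr0")
d=cams.get_image("side"); cv2.imwrite("pics/side1.png",cv2.resize(d["image"][80:300,240:480],None,fx=2.5,fy=2.5)); np.savez("side1.npz",**d)
E
```

```text
False
10.8 0.013389907202616042 [-1.5809  0.2574  3.681 ] [ 0.0001 -0.0002  0.0002]
12.6 0.012988137699956579 [-0.4667  0.01   -0.488 ] [ 0.0133  0.5398 -0.0258]
```

View pics/gr0.png

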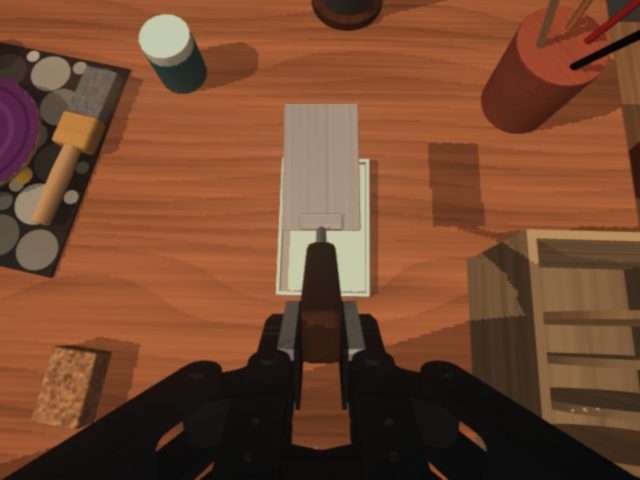

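View pics/side1.png

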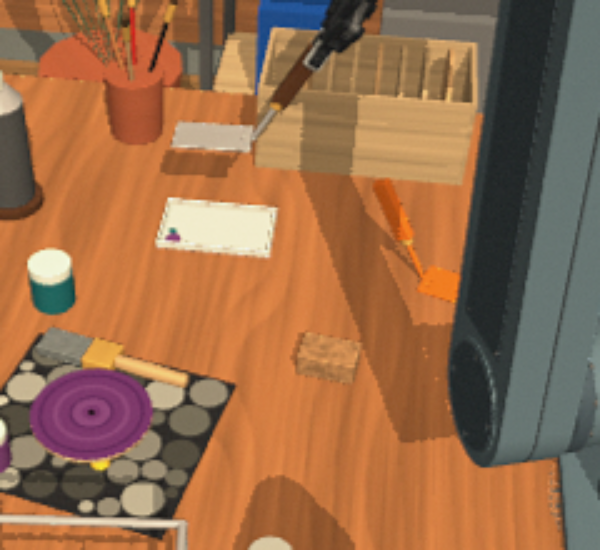

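```bash
cat >> h.py <<'E'
def bladefit(d,st):
    """plane fit of blade in wrist image; returns centre in grip frame and tilt angles"""
    T=d["T"];P=cloud(d,T); hsv=cv2.cvtColor(d["image"],cv2.COLOR_BGR2HSV)
    o=rpy(0,0) 
    M=R.from_euler('xyz',st["orientation"]).as_matrix(); zt=M[:,2]; f=zt.copy(); f[2]=0; f/=np.linalg.norm(f); yaw=np.arctan2(f[1],f[0]); l=np.array([-f[1],f[0],0])
    g=st["tcp_pos"]-HP*zt
    q=P-g; X=q@f; Y=q@l; Z=q[...,2]
    m=(X>.045)&(X<.165)&(abs(Y)<.035)&(Z>-.115)&(Z<-.075)
    v,u=np.nonzero(m); x,y,zz=X[m],Y[m],Z[m]
    core=(x>.065)&(x<.15)&(abs(y)<.022)
    Am=np.c_[x[core],y[core],np.ones(core.sum())]; c,*_=np.linalg.lstsq(Am,zz[core],rcond=None)
    tip=np.percentile(x[abs(y)<.015],99.5); 
    yl=[(xx,np.percentile(y[abs(x-xx)<.004],1),np.percentile(y[abs(x-xx)<.004],99)) for xx in(.075,.14)]
    return dict(yaw=yaw,pitch=c[0],roll=c[1],z105=c@[.105,0,1],tip=tip,yl=yl,n=int(m.sum()))
E
python3 - <<'E'
from bench import bot
from h import *
d=dict(np.load('gr0.npz')); print(bladefit(d,bot.state()))
E
```

```text
{'yaw': np.float64(0.0321346424494451), 'pitch': np.float64(-0.008998593563825728), 'roll': np.float64(0.0031743973880249826), 'z105': np.float64(-0.09662175866563011), 'tip': np.float64(0.15543451355067048), 'yl': [(0.075, np.float64(-0.027012474226333207), np.float64(0.028069813112351)), (0.14, np.float64(-0.02701537927321352), np.float64(0.027855420665490373))], 'n': 9679}
```

```bash
python3 - <<'E'
from bench import bot
from h import *
np.set_printoptions(precision=4,suppress=True,linewidth=150)
d=dict(np.load('gr0.npz')); P=cloud(d,d["T"])
for v in range(196,236,2): print(v,np.median(P[v,304:314,2]),np.median(P[v,328:340,2]),np.median(P[v,290:297,2]),np.median(P[v,304:314,0])-.441)
E
python3 - <<'E'
from h import *
im=cv2.imread('pics/gr0.png'); cv2.imwrite('pics/gr0c.png',cv2.resize(im[190:260,270:370],None,fx=7,fy=7,interpolation=cv2.INTER_CUBIC))
E
```

```text
196 0.15223045413100764 0.15195981854602023 0.15169464854967563 0.08125827118974854
198 0.152189732528 0.15214504888112265 0.1523483509106121 0.07980868430064642
200 0.1524462625076309 0.1517533509163907 0.1522973013628378 0.07816847416376499
202 0.15258713132664975 0.15202226351299364 0.15220545969697014 0.07667475328728895
204 0.15162232853337548 0.15199539557042432 0.1522035382281891 0.0754940601606478
206 0.15277839756150688 0.15177912161129467 0.15177785624303242 0.07349698369886554
208 0.1524345339301532 0.1522195210160304 0.15246644705268475 0.07223262442310269
210 0.15254218077286136 0.15226367326923784 0.15158759693036294 0.0706908858958602
212 0.15180837504454647 0.1519904813965031 0.15190481434096942 0.06936744183849114
214 0.15489368641030016 nan 0.1525647108247547 0.06701549257011391
216 0.1541211994802432 0.15428488029656304 0.152277420212226 0.06571687751338945
218 0.15419144923098474 nan 0.15237054367587555 0.06424465348458958
220 0.15447795020729252 0.1542439663245722 0.1522583155955809 0.06271427194952445
222 0.15463424679068055 0.15431171409840236 0.1522473923321475 0.06117167284792474
224 0.1543772489753802 0.15409288134137222 0.152713783190704 0.05978580829083874
226 0.15435348938549828 0.15416819545526853 0.15292118747522931 0.05829950241364584
228 0.15420248513190724 0.15462056062560456 0.15258019154649183 0.05692976646239595
230 0.1510873122040859 0.1511155532776446 0.1511942275601409 0.05627132490910802
232 0.0016713548379103105 0.0019787708545557225 0.00212011318932509 0.0931415396821173
234 0.0017109880732077698 0.001525875137848215 0.0016607897797679128 0.09083970907242883
```

View pics/gr0c.png

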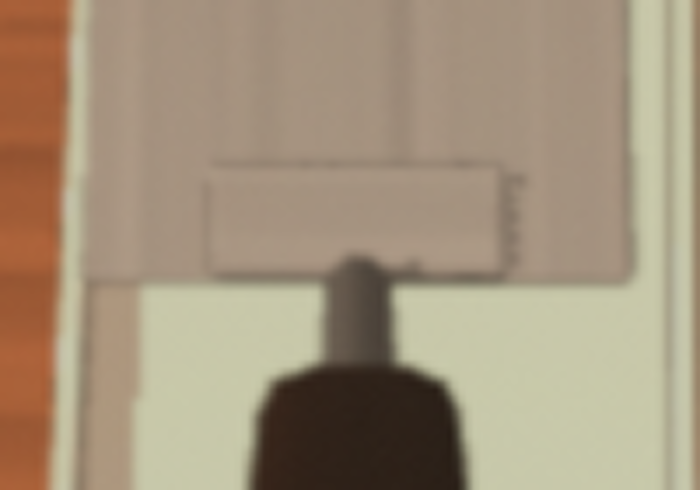

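```bash
cat >> h.py <<'E'
AS=np.radians(59.3); DG=(-.105,0.,.0945)
def tb(pt,a=AS): return tcp_for_blade(pt[0],pt[1],DG,a)
E
python3 - <<'E'
from bench import bot,cams
from h import *
np.set_printoptions(precision=4,suppress=True)
c,_=matpt(0,0,0); 
pts=[matpt(-.165,.0008,z) for z in(.11,.0145)]
for p in pts: print(bot.ik(*tb(p)))
bot.move_to(*tb(pts[0])); p,o=tb(pts[1]); bot.move_straight(p,max_speed=.1); bot.dwell(.2)
print(bot.state()["clock"],bot.state()["tcp_pos"]-p)
d=snap(bot,cams,"sc0"); print(bladefit(d,bot.state()))
d=cams.get_image("side"); cv2.imwrite("pics/side2.png",cv2.resize(d["image"][180:310,210:400],None,fx=4,fy=4))
E
```

```text
[-0.235  -0.4681  2.3119  0.0305  0.7626  1.5132]
[-0.235  -0.2879  2.5025  0.0552  0.3921  1.4843]
15.6583 [ 0.0005 -0.0001  0.0006]
{'yaw': np.float64(-0.19372966953080076), 'pitch': np.float64(0.003591993321517654), 'roll': np.float64(4.739949207209493e-05), 'z105': np.float64(-0.09443451351220183), 'tip': np.float64(0.15703587942004457), 'yl': [(0.075, np.float64(-0.03430295360089108), np.float64(0.03430397900784199)), (0.14, np.float64(-0.03428345324972296), np.float64(0.03442055744800533))], 'n': 13141}
```

View pics/sc0.png

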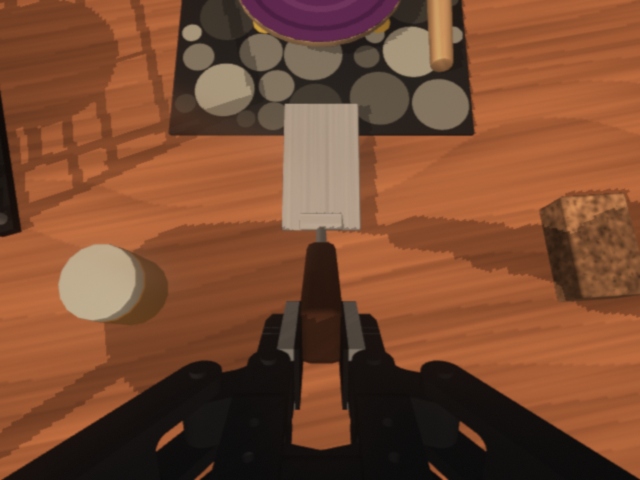

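View pics/side2.png

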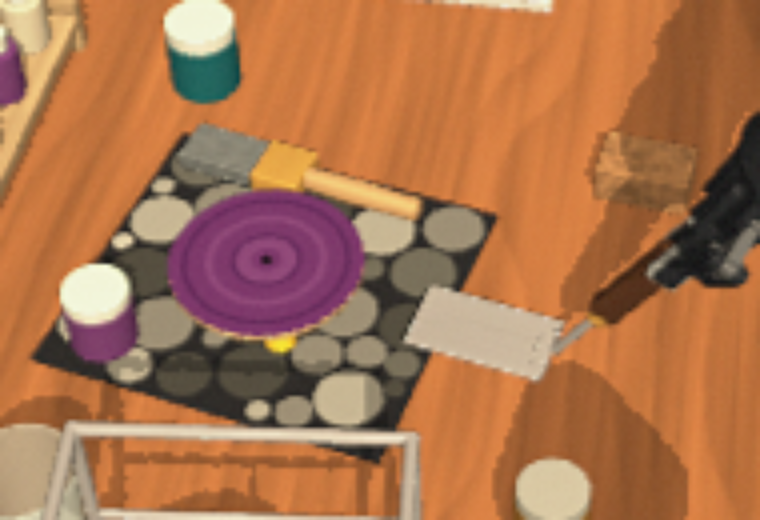

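```bash
python3 - <<'E'
from bench import bot,cams
from h import *
np.set_printoptions(precision=4,suppress=True)
p,o=tb(matpt(-.0325,.0008,.0145)); print(bot.move_straight(p,max_speed=.08,force_limit=5)); bot.dwell(.2)
print(bot.state()["clock"],bot.state()["tcp_pos"]-p)
d=snap(bot,cams,"sc1")
d=cams.get_image("side"); cv2.imwrite("pics/side3.png",cv2.resize(d["image"][180:310,210:400],None,fx=4,fy=4))
E
```

```text
False
17.7667 [-0.0002  0.      0.    ]
```

View pics/sc1.png

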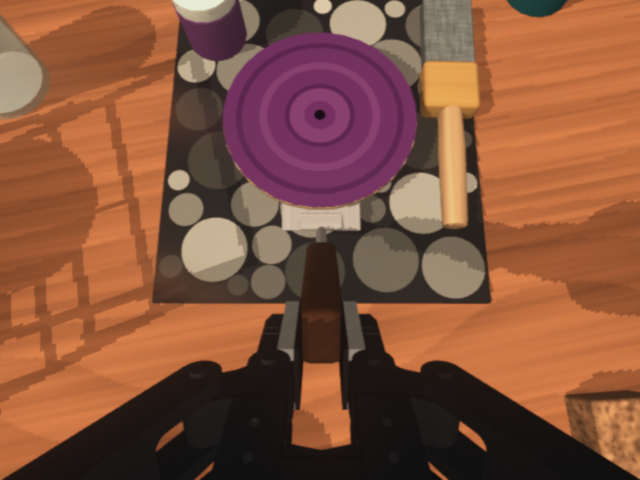

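View pics/side3.png

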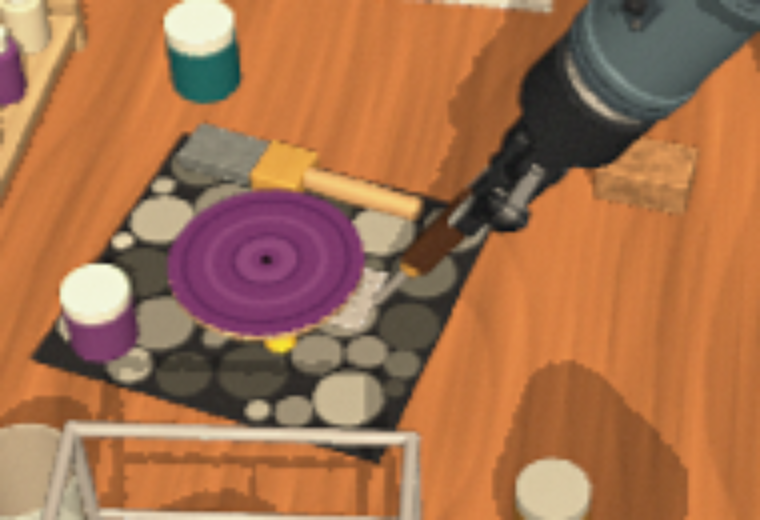

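```bash
cat >> h.py <<'E'
def discfit(d):
    P=cloud(d,d["T"]); hsv=cv2.cvtColor(d["image"],cv2.COLOR_BGR2HSV)
    m=cv2.inRange(hsv,(135,80,40),(170,255,255)); c=max(cv2.findContours(m,0,1)[0],key=cv2.contourArea)
    mm=np.zeros((480,640),'u1'); cv2.drawContours(mm,[c],-1,1,-1); mm=cv2.erode(mm,np.ones((5,5)))
    q=P[(mm>0)&np.isfinite(P[...,2])]; A=np.c_[q[:,:2]-q[:,:2].mean(0),np.ones(len(q))]; k,*_=np.linalg.lstsq(A,q[:,2],rcond=None)
    w=plane(d,d["T"],c[:,0,:],k[2])[:,:2]; e=cv2.fitEllipse(w.astype('f4'))
    return dict(tilt=k[:2],z=k[2],centre=np.array(e[0]),axes=e[1])
E
python3 - <<'E'
from bench import bot,cams
from h import *
np.set_printoptions(precision=4,suppress=True)
p,o=tb(matpt(-.0325,.0008,.050)); bot.move_straight(p,max_speed=.03); bot.dwell(.3)
s=bot.state(); print(s["clock"],s["tcp_pos"]-p,s["ft_force"],s["ft_torque"])
d=snap(bot,cams,"sc2"); print(discfit(d), discfit(dict(np.load('sc1.npz'))))
d=cams.get_image("side"); cv2.imwrite("pics/side4.png",cv2.resize(d["image"][180:310,210:400],None,fx=4,fy=4))
E
```

```text
19.5 [-0.0001  0.     -0.0001] [-0.2692  0.5421 -1.695 ] [ 0.1462  0.6986 -0.0347]
{'tilt': array([-0.0668, -0.0528]), 'z': np.float64(0.05403138570036645), 'centre': array([ 0.6343, -0.0104]), 'axes': (0.13259844481945038, 0.16681797802448273)} {'tilt': array([-0.0001, -0.0002]), 'z': np.float64(0.02869903561769566), 'centre': array([ 0.6286, -0.016 ]), 'axes': (0.13765715062618256, 0.13856782019138336)}
```

View pics/sc2.png

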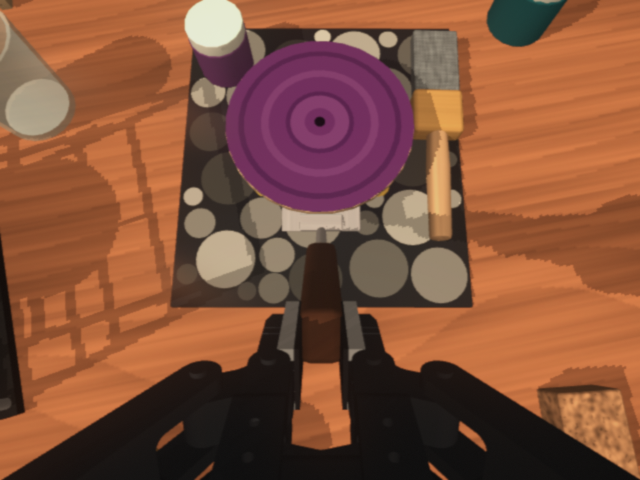

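View pics/side4.png

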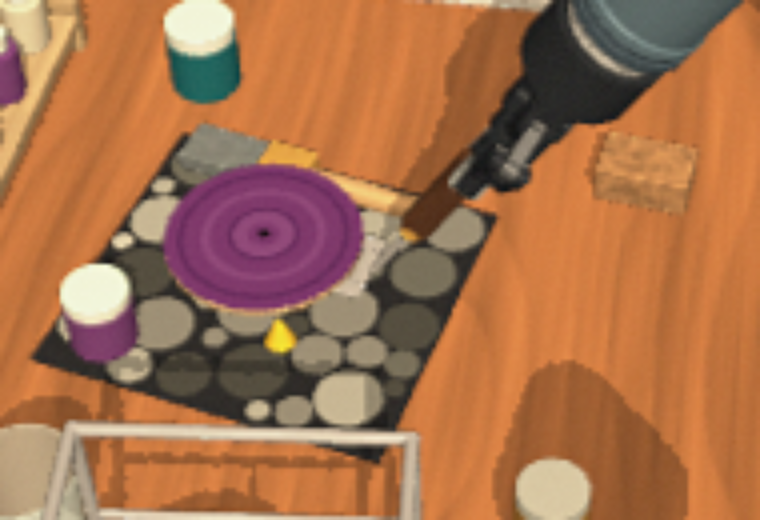

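```bash
cat >> h.py <<'E'
def disccore(d,uv,r=45,h=None):
    P=cloud(d,d["T"]); v,u=np.mgrid[0:480,0:640]; m=(np.hypot(u-uv[0],v-uv[1])<r)&(np.hypot(u-uv[0],v-uv[1])>9)&np.isfinite(P[...,2])
    q=P[m]; A=np.c_[q[:,:2]-q[:,:2].mean(0),np.ones(len(q))]; k,*_=np.linalg.lstsq(A,q[:,2],rcond=None)
    return k, plane(d,d["T"],uv,k[2]+.0013)[0]
E
python3 - <<'E'
from h import *
print(disccore(dict(np.load('sc2.npz')),(319.5,121.5)))
print(disccore(dict(np.load('sc1.npz')),(319.5,114.5)))
print(matpt(-.0325,.0008,.05))
E
```

```text
(array([ 0.00373606, -0.00091618,  0.05550332]), array([ 0.62720823, -0.01586801,  0.05680332]))
(array([-0.00105721, -0.00041762,  0.02878698]), array([ 0.62762016, -0.01595456,  0.03008698]))
(array([ 0.59466178, -0.010259  ,  0.05      ]), -0.1937)
```

```bash
cat > path.py <<'E'
from h import *
ZC=.10
W=[matpt(-.0325,.0008,ZC),(np.array([.43,.06,ZC]),-.10),rackpt(-.235,-.0007,ZC)]
E
python3 - <<'E'
from bench import bot
from path import *
np.set_printoptions(precision=3,suppress=True)
full=[]
for i in range(len(W)-1):
    for t in np.linspace(0,1,6):
        b=W[i][0]*(1-t)+W[i+1][0]*t; y=W[i][1]*(1-t)+W[i+1][1]*t; full.append((b,y))
for x in(-.235,-.15,-.08,-.033): full.append(rackpt(x,-.0007,.072))
full.append(rackpt(-.033,-.0007,.045));full.append(rackpt(-.235,-.0007,.045))
for f in full: print(f[0],f[1],bot.ik(*tb(f)))
E
```

```text
[ 0.595 -0.01   0.1  ] -0.1937 [-0.216 -0.137  2.146  0.02   0.597  1.535]
[0.562 0.004 0.1  ] -0.17496 [-0.211 -0.21   2.201  0.032  0.616  1.513]
[0.529 0.018 0.1  ] -0.15622000000000003 [-0.205 -0.289  2.251  0.042  0.644  1.495]
[0.496 0.032 0.1  ] -0.13748 [-0.197 -0.372  2.296  0.048  0.683  1.482]
[0.463 0.046 0.1  ] -0.11874000000000001 [-0.185 -0.459  2.334  0.051  0.733  1.476]
[0.43 0.06 0.1 ] -0.1 [-0.167 -0.551  2.366  0.048  0.793  1.48 ]
[0.43 0.06 0.1 ] -0.1 [-0.167 -0.551  2.366  0.048  0.793  1.48 ]
[0.408 0.113 0.1  ] -0.05730000000000002 [ 0.157 -0.515  2.354 -0.155  0.783  1.866]
[0.386 0.166 0.1  ] -0.014599999999999995 [ 0.472 -0.442  2.327 -0.339  0.803  2.238]
[0.364 0.219 0.1  ] 0.028100000000000014 [ 0.735 -0.354  2.287 -0.462  0.839  2.525]
[0.342 0.272 0.1  ] 0.0708 [ 0.939 -0.261  2.234 -0.532  0.876  2.724]
[0.32  0.325 0.1  ] 0.1135 [ 1.095 -0.171  2.172 -0.569  0.906  2.857]
[0.32  0.325 0.072] 0.1135 [ 1.095 -0.129  2.219 -0.612  0.832  2.922]
[0.404 0.335 0.072] 0.1135 [ 0.868 -0.067  2.168 -0.563  0.714  2.695]
[0.474 0.343 0.072] 0.1135 [ 0.729  0.007  2.096 -0.509  0.65   2.535]
[0.52  0.348 0.072] 0.1135 [ 0.657  0.064  2.036 -0.469  0.624  2.44 ]
[0.52  0.348 0.045] 0.1135 [ 0.657  0.105  2.073 -0.524  0.556  2.506]
[0.32  0.325 0.045] 0.1135 [ 1.095 -0.081  2.262 -0.665  0.759  2.997]
```

```bash
python3 - <<'E'
from bench import bot,cams
from path import *
np.set_printoptions(precision=4,suppress=True)
for i,w in enumerate(W):
    p,o=tb(w); bot.move_straight(p,rot=o,max_speed=.08 if i==0 else .11)
p,o=tb(rackpt(-.235,-.0007,.072)); bot.move_straight(p,rot=o,max_speed=.06); bot.dwell(.2)
s=bot.state(); print(s["clock"],s["tcp_pos"]-p)
d=snap(bot,cams,"ca0")
d=cams.get_image("side"); cv2.imwrite("pics/side5.png",cv2.resize(d["image"][250:450,180:440],None,fx=3,fy=3))
E
```

```text
25.5417 [0.0001 0.0003 0.0004]
```

View pics/ca0.png

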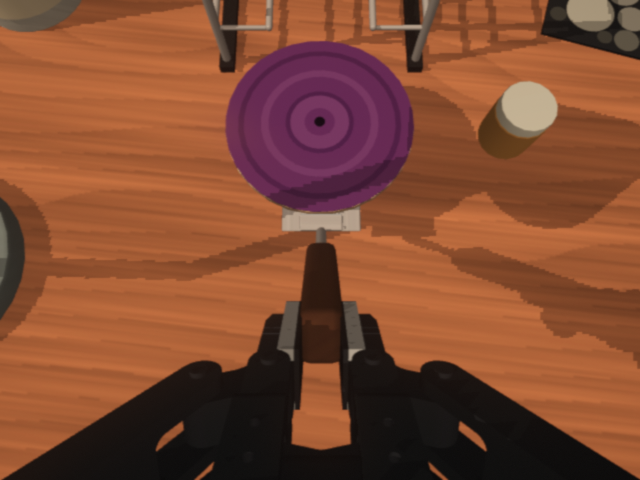

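View pics/side5.png

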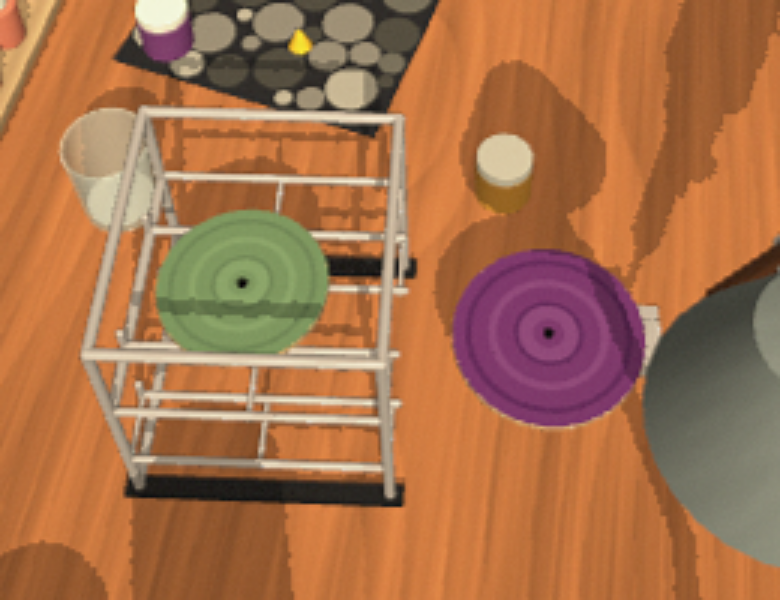

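```bash
python3 - <<'E'
from bench import bot,cams
from path import *
np.set_printoptions(precision=4,suppress=True)
p,o=tb(rackpt(-.033,-.0007,.072)); print(bot.move_straight(p,max_speed=.07,force_limit=5)); bot.dwell(.2)
s=bot.state(); print(s["clock"],s["tcp_pos"]-p)
d=snap(bot,cams,"in0")
d=cams.get_image("side"); cv2.imwrite("pics/side6.png",cv2.resize(d["image"][250:450,180:440],None,fx=3,fy=3))
E
```

```text
False
28.875 [-0.0001  0.      0.    ]
```

View pics/in0.png

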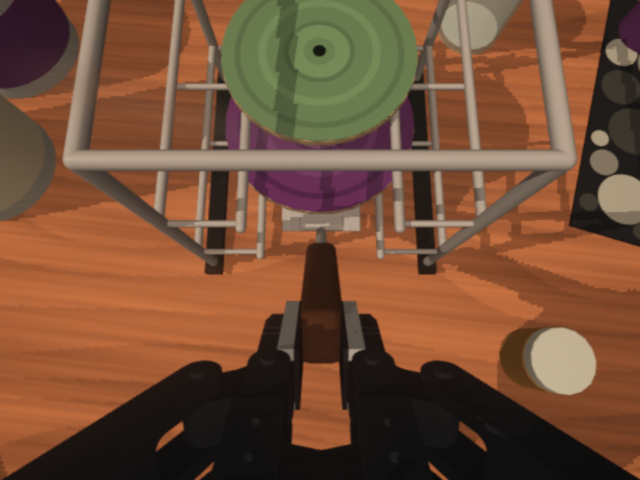

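View pics/side6.png

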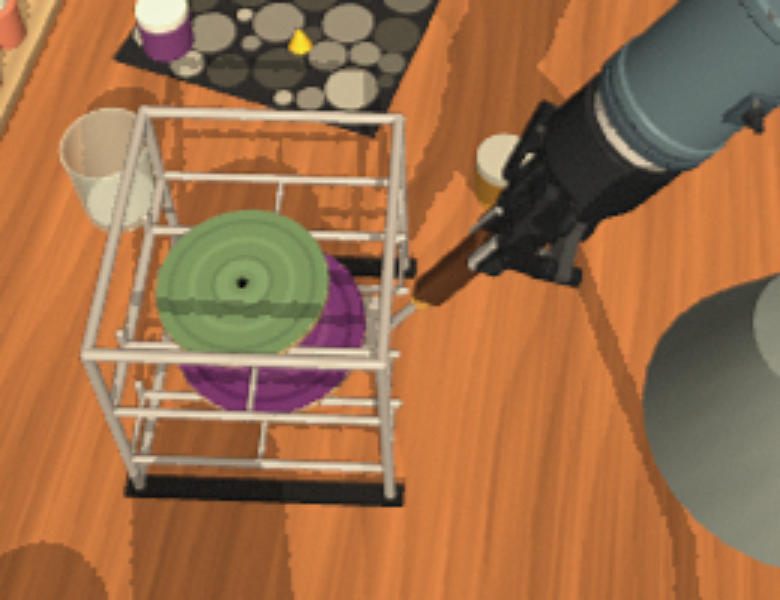

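```bash
python3 - <<'E'
from bench import bot,cams
from path import *
np.set_printoptions(precision=4,suppress=True)
p,o=tb(rackpt(-.033,-.0007,.045)); print(bot.move_straight(p,max_speed=.016,force_limit=6)); bot.dwell(.3)
s=bot.state(); print(s["clock"],s["tcp_pos"]-p,s["ft_force"],s["ft_torque"])
d=snap(bot,cams,"in1")
d=cams.get_image("side"); cv2.imwrite("pics/side7.png",cv2.resize(d["image"][250:450,180:440],None,fx=3,fy=3))
E
```

```text
False
31.1167 [0.     0.     0.0001] [-0.6759  0.1747 -1.3683] [-0.054   0.5439  0.0084]
```

View pics/in1.png

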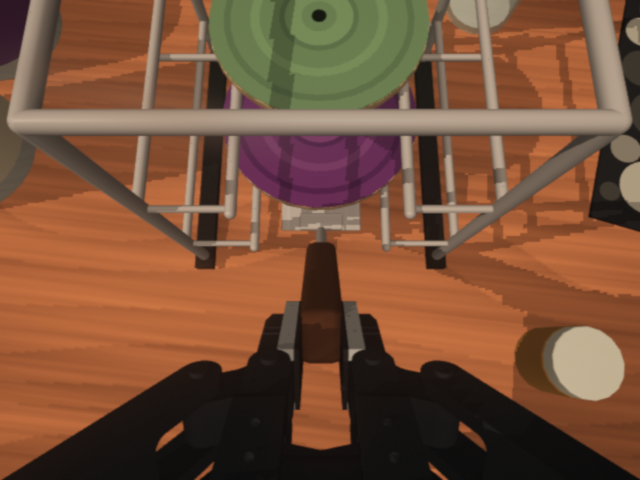

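View pics/side7.png

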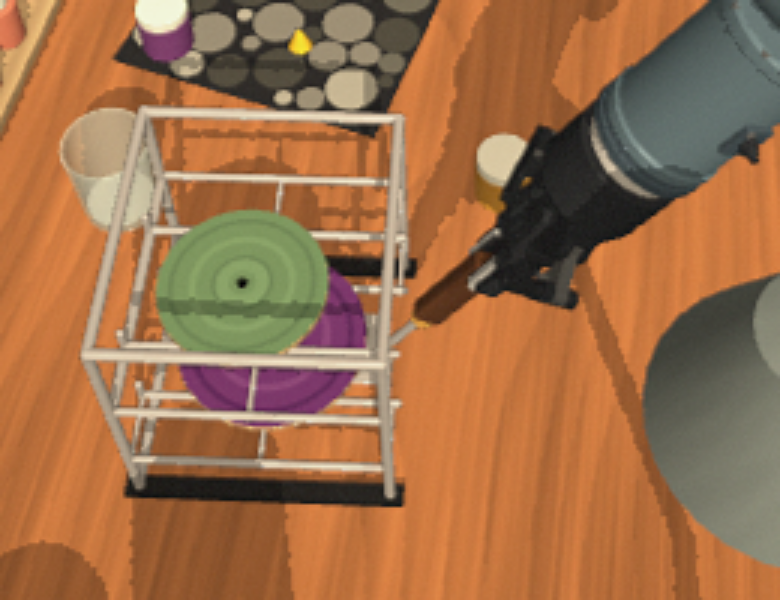

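```bash
python3 - <<'E'
from bench import bot,cams
from path import *
np.set_printoptions(precision=4,suppress=True)
p,o=tb(rackpt(-.20,-.0007,.045)); print(bot.move_straight(p,max_speed=.06,force_limit=5)); bot.dwell(.2)
s=bot.state(); print(s["clock"],s["tcp_pos"]-p,s["ft_force"],s["ft_torque"])
d=snap(bot,cams,"out0")
d=cams.get_image("side"); cv2.imwrite("pics/side8.png",cv2.resize(d["image"][250:450,180:440],None,fx=3,fy=3)); np.savez("side8.npz",**d)
E
```

```text
False
34.35 [ 0.0001 -0.      0.    ] [ 0.3955 -0.2283 -2.1798] [-0.0686  0.4876  0.0086]
```

View pics/out0.png

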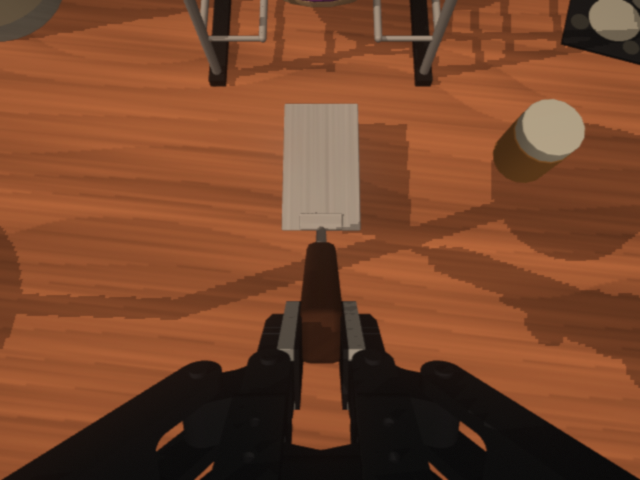

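View pics/side8.png

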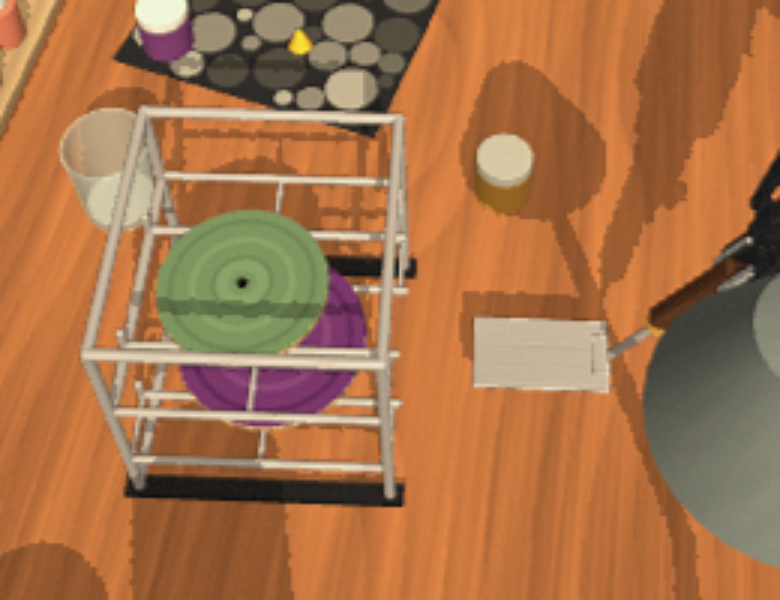

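```bash
python3 - <<'E'
from bench import bot,cams
from path import *
np.set_printoptions(precision=4,suppress=True)
p,o=tb(rackpt(-.235,0,.13)); bot.move_straight(p,max_speed=.12)
for w in [(np.array([.43,.06,.13]),-.05),(np.array([.544,-.399,.13]),.01)]:
    p,o=tb(w); bot.move_straight(p,rot=o,max_speed=.16)
bot.dwell(.2); s=bot.state(); print(s["clock"],s["tcp_pos"]-p)
d=snap(bot,cams,"tb0"); print(bladefit(d,s))
E
python3 - <<'E'
from h import *
d=dict(np.load('side8.npz')); T=wfc(d); hsv=cv2.cvtColor(d["image"],cv2.COLOR_BGR2HSV); m=cv2.inRange(hsv,(135,60,30),(172,255,255)); m[:320]=0;m[400:]=0;m[:,:220]=0;m[:,310:]=0
cs=np.vstack([c for c in cv2.findContours(m,0,1)[0] if cv2.contourArea(c)>15])
w=plane(d,T,cv2.convexHull(cs)[:,0,:],.061)[:,:2]; print(w, cv2.minEnclosingCircle(w.astype('f4')))
E
```

```text
41.4833 [-0.      0.0001  0.    ]
{'yaw': np.float64(0.009922227572855729), 'pitch': np.float64(0.00263651817674391), 'roll': np.float64(0.00014832639494413713), 'z105': np.float64(-0.09474200582485884), 'tip': np.float64(0.15674532854455622), 'yl': [(0.075, np.float64(-0.02737120991577151), np.float64(0.027718760310679682)), (0.14, np.float64(-0.027155484977818452), np.float64(0.027645302016262866))], 'n': 9666}
[[0.48533247 0.35093831]
 [0.48949754 0.37509272]
 [0.49530304 0.38971786]
 [0.50934316 0.40531815]
 [0.52812104 0.4081454 ]
 [0.58293923 0.41416985]
 [0.58770803 0.41265161]
 [0.59309341 0.4089684 ]
 [0.60459334 0.39933746]
 [0.60797194 0.39524945]
 [0.61201465 0.38890668]
 [0.61265883 0.38667128]
 [0.52219961 0.29151108]
 [0.51993948 0.29117005]
 [0.51439504 0.29553967]
 [0.50293275 0.30667011]
 [0.49656464 0.31583998]
 [0.49294848 0.32280246]
 [0.48891429 0.33208683]] ((0.5537202954292297, 0.3519684672355652), 0.06965278834104538)
```

View pics/tb0.png

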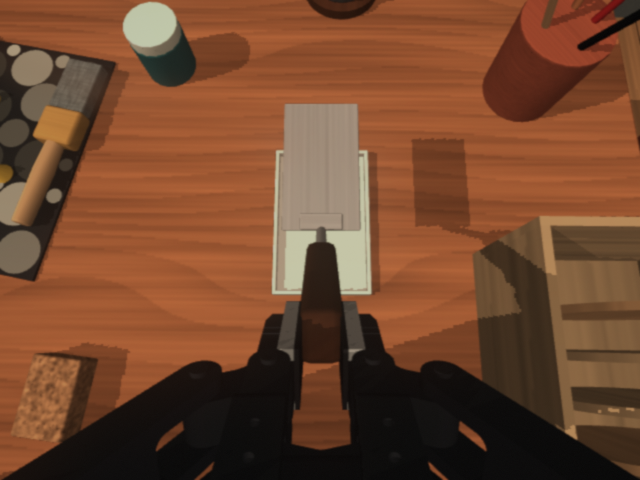

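```bash
python3 - <<'E'
from bench import bot,cams
from path import *
np.set_printoptions(precision=4,suppress=True)
p,o=tb((np.array([.544,-.399,.016]),.01)); bot.move_straight(p,max_speed=.08); bot.dwell(.15)
f0=bot.state()["ft_force"]
p,o=tb((np.array([.544,-.399,.003]),.01)); print(bot.move_straight(p,max_speed=.012,force_limit=3)); bot.dwell(.1)
s=bot.state(); print(s["clock"],s["tcp_pos"]-p,s["ft_force"]-f0)
bot.command_gripper(.03,strength=20); bot.dwell(.2); bot.command_gripper(.085); 
z=R.from_euler('xyz',s["orientation"]).as_matrix()[:,2]
bot.move_straight(bot.state()["tcp_pos"]-.12*z,max_speed=.12,force_limit=6); bot.dwell(.2)
print(bot.state()["clock"]); snap(bot,cams,"end0")
m=np.load('wrist0.npz')['mount']; q,o=cam_pose(m,(.51,-.40,.42)); bot.move_to(q,o); bot.dwell(.2); snap(bot,cams,"end1")
d=cams.get_image("side"); cv2.imwrite("pics/side9.png",d["image"]); np.savez("side9.npz",**d)
d=cams.get_image("top"); cv2.imwrite("pics/top9.png",d["image"]); np.savez("top9.npz",**d); print(bot.state()["clock"])
E
```

```text
True
44.2333 [-0.0002  0.0001  0.0014] [-2.4513 -0.7681  6.7927]
46.675
47.6667
```

View pics/end1.png

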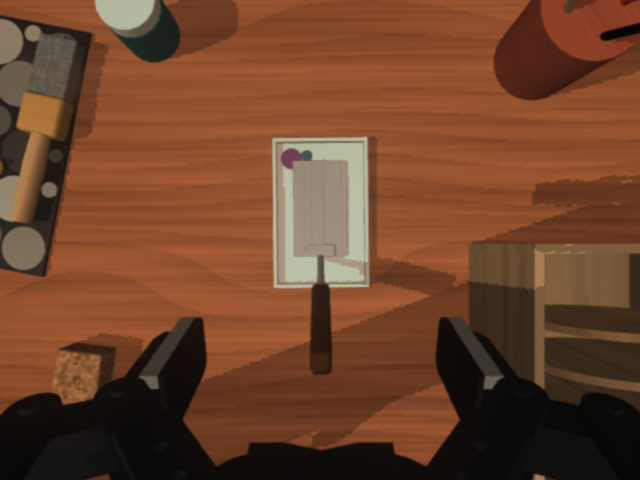

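View pics/side9.png

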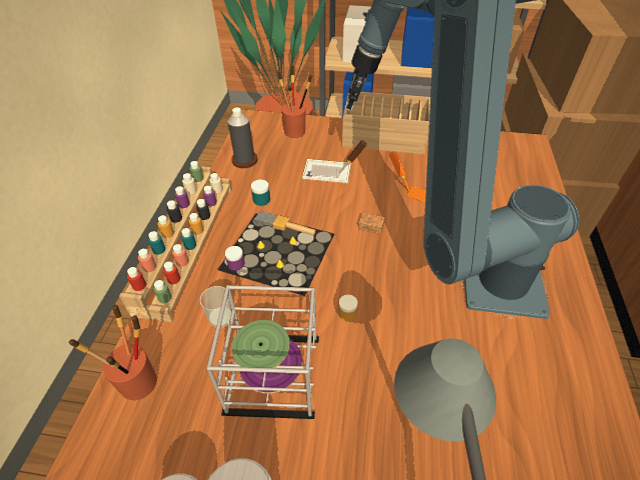

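```bash
python3 - <<'E'
from bench import bot,cams
from h import *
d=dict(np.load('end1.npz')); P=cloud(d,d["T"])
q=P[170:240,298:343].reshape(-1,3); A=np.c_[q[:,:2]-q[:,:2].mean(0),np.ones(len(q))]; print("blade tilt,z",np.linalg.lstsq(A,q[:,2],rcond=None)[0])
print("blade off tray", (plane(d,d["T"],(320.5,209),.0055)-plane(d,d["T"],(321,212.5),.011)))
a=np.load('side1.npz')["image"].astype(int);b=np.load('side9.npz')["image"].astype(int); df=abs(a-b).max(2)
for n,(x,y) in dict(pjar=(235,258),teal=(260,192),ochre=(348,306),cork=(371,222),glass=(217,305),brush=(290,223),green=(260,343)).items(): print(n,(df[y-12:y+12,x-12:x+12]>40).mean())
bot.close_job()
E
```

```text
** On entry to DLASCL parameter number  4 had an illegal value
 ** On entry to DLASCL parameter number  4 had an illegal valueTraceback (most recent call last):
  File "<stdin>", line 4, in <module>
    x, resids, rank, s = _umath_linalg.lstsq(a, b, rcond,
                         ~~~~~~~~~~~~~~~~~~~^^^^^^^^^^^^^
                                             signature=signature)
                                             ^^^^^^^^^^^^^^^^^^^^
    raise LinAlgError("SVD did not converge in Linear Least Squares")
numpy.linalg.LinAlgError: SVD did not converge in Linear Least Squares
```

```bash
python3 - <<'E'
from bench import bot,cams
from h import *
d=dict(np.load('end1.npz')); P=cloud(d,d["T"])
q=P[170:240,298:343].reshape(-1,3); q=q[np.isfinite(q).all(1)]; A=np.c_[q[:,:2]-q[:,:2].mean(0),np.ones(len(q))]; print("blade tilt,z",np.linalg.lstsq(A,q[:,2],rcond=None)[0])
print("blade off tray", (plane(d,d["T"],(320.5,209),.0055)-plane(d,d["T"],(321,212.5),.011)))
a=np.load('side1.npz')["image"].astype(int);b=np.load('side9.npz')["image"].astype(int); df=abs(a-b).max(2)
for n,(x,y) in dict(pjar=(235,258),teal=(260,192),ochre=(348,306),cork=(371,222),glass=(217,305),brush=(290,223),green=(260,343)).items(): print(n,(df[y-12:y+12,x-12:x+12]>40).mean())
bot.close_job()
E
```

```text
blade tilt,z [0.00095027 0.00068015 0.0041622 ]
blade off tray [[ 0.00406749  0.00051584 -0.0055    ]]
pjar 0.0
teal 0.0
ochre 0.0
cork 0.019097222222222224
glass 0.0
brush 0.13194444444444445
green 0.0
the job is handed in; nothing more can be done
```

The wet disc now lies on the rack's lower ledges and the spatula is back in its tray. I handed the job in at about 48 s on the robot's clock, against the 72 s limit. I slid the spatula under the disc, lifted and carried it level, lowered it at 16 mm/s, and withdrew the blade beneath it.

**Last checks**
- **Disc:** after the blade was pulled out, the side camera put its centre about 1 mm from the measured rack centre. I did not measure its tilt on the ledges. It carried level to about 4 mrad, and the side picture taken after the blade came out shows it lying flat.
- **Spatula:** the blade lies flat in the tray (tilt about 1 mrad), about 4 mm along and 0.5 mm across from the tray's centre. The gripper is clear of everything.
- **Other objects:** comparing side pictures from before the scoop and after the end, the area around the jars, the glass and the green disc did not change. The cork block showed a 2 % pixel change.
- **Not settled:** the brush area changed by 13 %. That is probably the purple disc and its shadow leaving the patch; the brush looks to be in the same place in the pictures, but I did not measure it.
- **Disagreements:** wrist depth readings came out about 1.3 mm too low, so I took the object heights from your text where they differed. When I set the spatula down, the upward force rose by 6.8 N, above the 3 N stop I had asked for.

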